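# Bring the cup to the feeder chute and switch the feeder on

## Robot

A 6-joint arm with a two-finger parallel gripper is mounted at the origin on the work surface. World frame = base frame: x ahead of the robot, y to its left, z up, the work surface at z = 0. Lengths are in m, angles in rad, forces in N, time in s.
With the tool pointing down it reaches from about 0.35 to 0.85 m from the base axis. Payload 8.1 kg.
Tool frame: the origin (TCP) lies on the centre line of the jaws, within the pads' length; the fingertips stand 17 mm ahead of it and the grasp point (between the pads) lies 2 mm behind it; z points along the fingers, y is the line along which they close (so a half turn about z gives the same grasp; the last joint's range is limited). The gripper opens to 93 mm and grips with 3 to 60 N. Pads are 15 mm wide; open, the fingers measure 128 mm over their backs; the gripper's body (75 mm by 188 mm) begins 65 mm behind the grasp point.
Start: joints at [1.084, 0.13, 1.488, -0, 1.523, -0.085], TCP at [0.235, 0.552, 0.202] pointing down, gripper open.
Joint ranges: [-2.96, 2.96], [-0.89, 2.26], [0.02, 2.5], [-1.34, 4.48], [0, 2.73], [-2.66, 2.66]. Speed limits (rad/s): [2.39, 2.39, 2.79, 3.14, 3.14, 3.14].

## Interface

Orientations are given as a rotation vector (axis times angle).
In Python, from plant import telemetry, viewer, order gives the robot as it stands.
- The arm moves only by the tool send_rows, never from a script. Its argument "plan" is a list that holds one entry, the list of rows, each a list of 5 numbers: the closure, from -1 (fully open) to 1 (shut), then the shift along the world's x, y, z normalised to -1 to 1, where 1 is 0.2 m, then the turn about the world's z normalised to -1 to 1, where 1 is 60 degrees. A call has 1 to 20 rows; each row is the pose to reach, as a shift and turn from the pose commanded when the call began; what a row does not reach only later rows make up. A row lasts 1/12 s, in which the tool goes at most 41.7 mm and 7.16 degrees, less where a joint would pass 70% of its speed; a pose out of reach is approached as far as the arm can. A call with a number of a shift or a turn outside -1 to 1 is refused whole. A call with a gripper value outside its range is refused whole. The fingers move at their own pace and stop on an object; "force" is the grip in N (left out, the last holds). Time passes only in rows, so rows that repeat a pose let the fingers close. It gives the time, the measured TCP pose, the force, the opening and the grip force at its end, in the units of the state.
- telemetry.read_state(): the state, without advancing time (a new reading comes with each control period).
- viewer.read_camera(name): name is "scene" or "top" or "wrist"; returns (picture, depth): 384x512x3 uint8, blue, green, red; 384x512 float32, m along the optical axis (not along the pixel's ray), 0 where there is no reading.
- viewer.calibration(name): a dict with "camera_matrix" (3x3 intrinsics, pixels), "dist_coeffs" ([k1, k2, p1, p2, k3] as OpenCV has them; the pictures are not rectified), "extrinsics" (4x4, takes a point from camera to world coordinates); the wrist camera has in their place "hand_eye" (4x4, takes a point from camera to tool coordinates, whose origin is the TCP and whose axes are the flange's). Camera axes: x right, y up, looking along -z (the intrinsics and any distortion apply to the point x, -y, -z); pixel columns grow to the right and rows downward; lengths in m; the calibration is good to about 2 mm. A picture is of the moment at which its call begins: read the wrist's pose just before it. calibration takes no time and is no camera call.
- order.close_job(): hands the job in; it is judged then, once.
The state is a dict: "t": time; "q": joint angles; "dq": joint speeds; "joint_torque": joint torques, N m; "tool_pos": TCP position; "orientation": TCP orientation; "force": force on the tool from outside, world axes, zero at the start; "wrist_torque": the same for the moment, N m; "opening": finger opening in m; "gripper_force": force on a finger pad.
Only numpy, scipy, OpenCV 4.12 (cv2) and the standard library are available. Lean on these libraries where they do the work, as an engineer would, in place of code of your own. Each camera call takes 0.05 s, during which the arm holds its last target. There are 200 camera calls.

## Task

With a fingertip pushing on a spoke, turn the star wheel (either way round) until its cup stands centred under the end of the feeder's chute. Then push the selector arm on the switch box right over against its other stop pin, leaving the cup in place. Only push: do not lift the wheel off its spindle, and leave the other things on the bench where they are.

Things in the scene. Friction and masses are not known exactly. Their poses are not given: they have to be found in the camera images.
- indexer: fixed feeder unit; origin on the bench under the star wheel's axis, z up, +y points from the wheel along the chute to the bowl feeder. Round dark base under the wheel 164 mm across, 40 mm high, with a 24 mm post. Bowl feeder (white foot, steel bowl 164 mm across, top at 192 mm) centred 310 mm along +y, joined to the base by a strip 90 mm wide, 12 mm high
- chute_lip (a point): middle of the lower end of the steel chute's floor, 118 mm from the wheel's axis, 120 mm above the bench. The chute is 30 mm wide and slopes up from here to the bowl; its walls top out 140 mm above the bench here, 162 mm at the bowl. A thin strut holds it 205 mm from the wheel's axis
- hub (a point): point on the star wheel's vertical axis, 98 mm above the bench. Level wheel: hub 48 mm across (top 109 mm, stud on it to 121 mm), four round steel spokes 12 mm thick, 90 degrees apart, centre line 98 mm above the bench: one with the cup, three alike without. It turns either way without stops, light friction (1 to 2 N at mid-spoke), and stays where it is left
- ball (a point): centre of the steel ball (20 mm across) at the end of the plain spoke half a turn from the cup, 95 mm from the axis, 98 mm above the bench. The other two plain spokes are the same, 90 degrees either side. Spokes are bare from the hub to the ball; below them is free air down to the base (40 mm above the bench) or, beyond 82 mm from the axis, the bench
- cup (a point): centre of the rim of the open aluminium cup (50 mm across at the rim, 30 mm tall, rim 112 mm above the bench) at the end of the fourth spoke, 107 mm from the wheel's axis; its three plain fellows stand 90, 180 and 270 degrees from it
- cup_place (a point): fixed point where the cup's rim centre must come: on the chute's centre line, 107 mm from the wheel's axis (so 11 mm short of the chute's lip), 112 mm above the bench
- wheel_lift (a joint): how far the star wheel is raised off its seat on the spindle (m); 0 = seated. It is held down by its weight only (0.4 to 0.75 kg)
- switchbox: fixed grey switch box, 120 x 120 mm, top 60 mm above the bench; origin on the bench under its centre. Two round steel stop pins (10 mm across, up to 102 mm above the bench) stand 28 mm from the centre, one each side of the selector arm.
- selector_pivot (a point): point on the vertical axis of the selector arm, above the centre of the switch box, 98 mm above the bench
- selector_tip (a point): centre of the steel ball (18 mm across) at the end of the selector arm: a round steel bar 12 mm thick, level, centre line 98 mm above the bench, ball centred 80 mm from the pivot; black hub 32 mm across, up to 109 mm above the bench. Free air under the arm down to the box top (60 mm).
- selector (a joint): selector arm angle (rad): 0 = against the first stop pin (off; the arm starts within 0.2 of it), grows counter-clockwise seen from above to 1.4 = against the other stop pin (on). The arm's direction in the switch box's frame is 2.443 + value, from its +x axis. Light friction (about 1 N at the ball); stays where it is left
- jar: loose white jar, 52 mm across, 62 mm tall, origin under its centre; leave alone
- pot: loose steel pot, 52 mm across, 50 mm tall, origin under its centre; leave alone
- driver: loose screwdriver lying on the bench, 160 mm long along its x axis, under 40 mm high; leave alone
- carton: loose cardboard carton 70 x 50 x 40 mm, origin under its centre; leave alone
- bowl: loose steel bowl 100 mm across, 40 mm tall, origin under its centre; leave alone
- collar: loose steel ring 56 mm across, 25 mm tall, origin under its centre; leave alone
- reagent: loose white bottle 56 mm across, 100 mm tall, origin under its centre; leave alone
Things that resemble listed ones, but are neither listed nor needed, are in the scene too. There is more than one size of the switchbox; the job needs the smallest.

How it is judged:
On the way, in this order (a step that is already met when the one before it is completed fails the run):
1. the cup stands under the end of the chute, the selector still off (horizontal distance between cup and cup_place below 0.012 m and value of joint selector below 0.5 rad), for 0.3 s.
2. the selector arm is over against its other stop pin, the cup still in place (horizontal distance between cup and cup_place below 0.012 m and value of joint selector above 1.2 rad), for 0.2 s.
At the end, for the whole second after the job is handed in: The cup's centre is within 12 mm (in plan) of its place under the chute's end, the selector arm is over 1.2 rad (within 0.2 rad of the other stop) and at rest, and the wheel is seated (raised less than 6 mm) (all of step 2 and velocity of joint selector between -0.1 and 0.1 rad/s and value of joint wheel_lift below 0.006 m); the robot touches nothing.
It fails at once if the star wheel is lifted more than 12 mm off its seat (value of joint wheel_lift above 0.012 m).
It fails at once if another thing on the bench is moved or lifted by more than 30 mm (distance of any of jar, pot, driver, carton, bowl, collar, reagent from where it was at the start of the episode above 0.03 m).
It also fails if it takes over 56 s, if anything falls off the work surface, if the arm or the gripper's body presses on something with over 40 N, if the wrist force passes 120 N, or if a joint passes its speed limit or range.

## Working session

There is one attempt and no reset: what is moved stays moved. The work goes in short steps, Python scripts to look and compute and a tool call to move; the robot and the scene stay as the last step left them, time stands still between calls to the robot, and variables do not carry over. Pictures are saved under pics/ and viewed, at most 10 in all, crops included, and the job is handed in when it is done.

Besides the shell and the picture viewer there is one more tool, called as name(argument=value, ...), one argument or row to a line, values as JSON. send_rows: Moves the arm, as the interface text tells. Scaled input: -1 to 1 covers 0.2 m each way for a shift and 60 degrees each way for a turn. Its arguments: {"type":"object","properties":{"plan":{"type":"array"},"force":{"type":"number"}},"required":["plan"]}

```bash
mkdir -p pics; ls
cat > h.py <<'E'
from plant import telemetry, viewer, order
import numpy as np, cv2
from scipy.spatial.transform import Rotation as R
def shot(n):
    s=telemetry.read_state(); im,d=viewer.read_camera(n); c=viewer.calibration(n)
    if n=='wrist':
        T=np.eye(4);T[:3,:3]=R.from_rotvec(s['orientation']).as_matrix();T[:3,3]=s['tool_pos'];E=T@np.array(c['hand_eye'])
    else: E=np.array(c['extrinsics'])
    return im,d,np.array(c['camera_matrix'],float),np.array(c['dist_coeffs'],float),E
def rays(px,K,D,E):
    u=cv2.undistortPoints(np.array(px,float).reshape(-1,1,2),K,D).reshape(-1,2)
    return np.c_[u[:,0],-u[:,1],-np.ones(len(u))]@E[:3,:3].T
def atz(px,z,K,D,E):
    r=rays(px,K,D,E);o=E[:3,3];return o+r*((z-o[2])/r[:,2])[:,None]
def atd(px,d,K,D,E):
    r=rays(px,K,D,E);return E[:3,3]+r*np.array([d[int(p[1]),int(p[0])] for p in px])[:,None]
def proj(P,K,D,E):
    P=np.atleast_2d(P);c=(P-E[:3,3])@E[:3,:3];c=c*[1,-1,-1]
    return cv2.projectPoints(c,np.zeros(3),np.zeros(3),K,D)[0].reshape(-1,2)
E
python3 - <<'E'
from h import *
s=telemetry.read_state();print(s['t'],s['tool_pos'],s['orientation'],s['force'],s['opening'])
for n in('top','scene'):
    r=shot(n);np.savez(f'{n}.npz',*r);cv2.imwrite(f'pics/{n}.png',cv2.resize(r[0],(800,600),interpolation=cv2.INTER_CUBIC));print(n,r[4].round(3).tolist())
E
```

```text
pics
0.0 [0.23433387 0.55171599 0.20087469] [-6.26765637e-01 -3.07789411e+00  2.70650369e-03] [ 0.34981977 -0.02292553  0.47044977] 0.09274487050429299
top [[-0.008, 0.991, -0.134, 0.402], [-1.0, -0.01, -0.015, -0.181], [-0.016, 0.134, 0.991, 1.034], [0.0, 0.0, 0.0, 1.0]]
scene [[-0.703, -0.445, 0.555, 1.286], [0.711, -0.462, 0.531, 0.563], [0.02, 0.768, 0.641, 0.966], [0.0, 0.0, 0.0, 1.0]]
```

View pics/top.png

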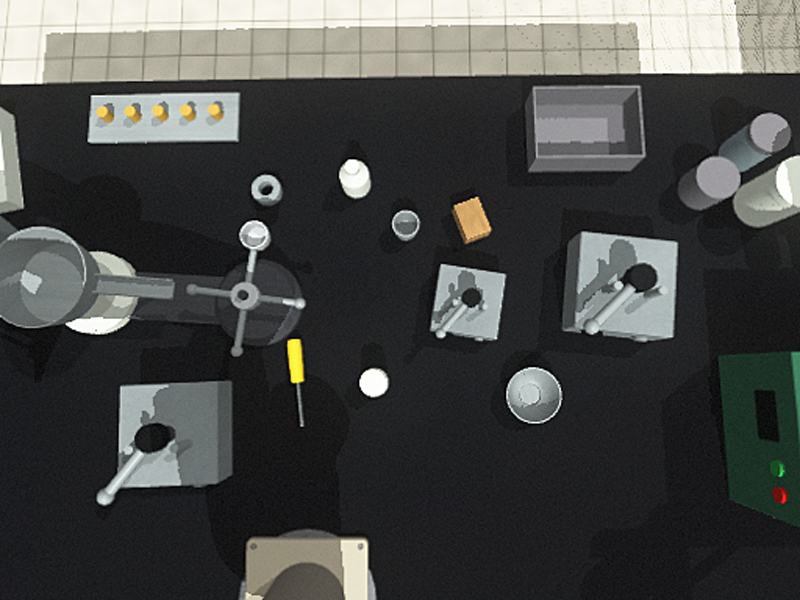

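View pics/scene.png

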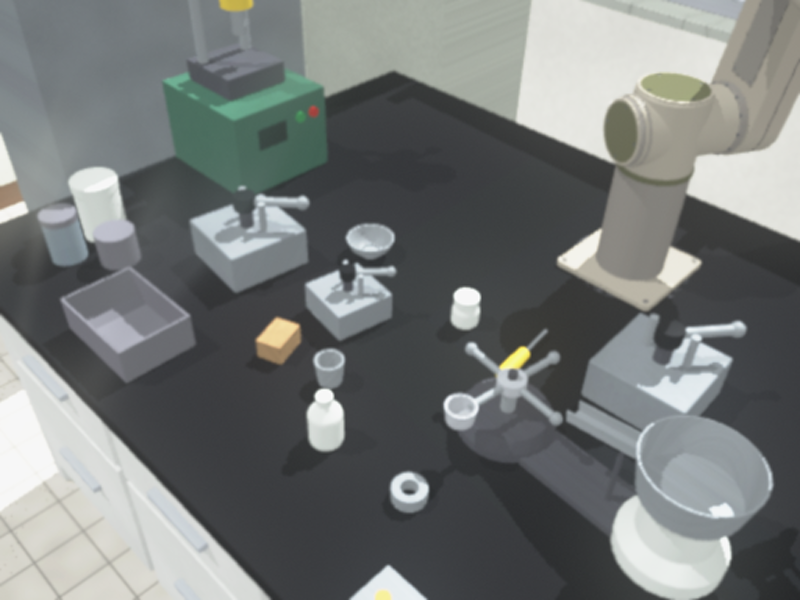

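The top view shows the star hub at about (244,295), the cup at (255,235), balls at (192,289), (300,303) and (237,351), and the chute lip near (172,288). The smallest box has its pivot at (471,298) and tip at (440,334). In the scene view the hub is at (512,381), the cup at (461,409), the selector hub at (347,268) and its tip at (391,271).

Run:
```python
from h import *
L={}
for n in('top','scene'):
    z=np.load(n+'.npz');L[n]=[z[f'arr_{i}'] for i in range(5)]
T=dict(hub=(244,294,.121),cup=(255,234,.112),bl=(192,289,.098),br=(300,303,.098),bb=(237,351,.098),lipa=(173,280,.14),lipb=(173,297,.14),piv=(471,297,.109),tip=(440,334,.098),bowl=(42,277,.192),jar=(374,382,.062),pot=(405,220,.05),bot=(347,168,.1),drva=(294,342,.02),drvb=(302,425,.02),car=(471,220,.04),bowl2=(534,395,.04),boxc1=(441,264,.06),boxc2=(506,272,.06),boxc3=(498,340,.06),boxc4=(431,331,.06))
r=L['top']
for k,(u,v,z) in T.items():
    p=[(u*.64,v*.64)];print(k,atz(p,z,*r[2:])[0].round(4),'depth',atd(p,r[1],*r[2:])[0].round(3), 'scene px',(proj(atz(p,z,*r[2:]),*L['scene'][2:])[0]/.64).round(0))
# triangulate
s=L['scene']
for k,a,b in(('hub',(244,294),(512,376)),('cup',(255,234),(461,409)),('bl',(192,289),(556,417)),('br',(300,303),(470,350)),('bb',(237,351),(554,357)),('tip',(440,334),(391,271)),('piv',(471,297),(347,264))):
    d1=rays([np.array(a)*.64],*r[2:])[0];d2=rays([np.array(b)*.64],*s[2:])[0];o1=r[4][:3,3];o2=s[4][:3,3]
    x=np.linalg.lstsq(np.c_[d1,-d2],o2-o1,rcond=None)[0];A=o1+x[0]*d1;B=o2+x[1]*d2;print(k,((A+B)/2).round(4),'gap',np.linalg.norm(A-B).round(4))
a=cv2.resize(r[0][130:250,60:340],(0,0),fx=2.85,fy=2.85,interpolation=cv2.INTER_CUBIC);cv2.imwrite('pics/c.png',a)
```

```text
hub [0.5351 0.0924 0.121 ] depth [0.535 0.092 0.122] scene px [509. 371.]
cup [0.6412 0.0791 0.112 ] depth [0.648 0.086 0.088] scene px [458. 405.]
bl [0.5481 0.1907 0.098 ] depth [0.547 0.188 0.105] scene px [554. 419.]
br [0.5218 0.0016 0.098 ] depth [ 0.52  -0.001  0.109] scene px [469. 349.]
bb [0.4401 0.1084 0.098 ] depth [0.44  0.106 0.107] scene px [552. 357.]
lipa [0.5571 0.2066 0.14  ] depth [0.558 0.208 0.137] scene px [564. 409.]
lipb [0.5285 0.2053 0.14  ] depth [0.53  0.21  0.129] scene px [574. 398.]
piv [ 0.5278 -0.2917  0.109 ] depth [ 0.528 -0.292  0.11 ] scene px [346. 268.]
tip [ 0.4662 -0.2387  0.098 ] depth [ 0.465 -0.238  0.111] scene px [390. 271.]
bowl [0.5552 0.3945 0.192 ] depth [0.567 0.438 0.129] scene px [693. 458.]
jar [ 0.3855 -0.1238  0.062 ] depth [ 0.385 -0.124  0.063] scene px [464. 295.]
pot [ 0.6804 -0.1809  0.05  ] depth [ 0.691 -0.181  0.014] scene px [325. 361.]
bot [ 0.7628 -0.0787  0.1   ] depth [ 0.762 -0.079  0.101] scene px [327. 397.]
drva [0.459  0.0268 0.02  ] depth [0.459 0.025 0.027] scene px [500. 372.]
drvb [0.3084 0.0097 0.02  ] depth [0.308 0.01  0.017] scene px [544. 327.]
car [ 0.6818 -0.3037  0.04  ] depth [ 0.682 -0.304  0.039] scene px [279. 332.]
bowl2 [ 0.3599 -0.4076  0.04  ] depth [ 0.359 -0.415  0.006] scene px [369. 237.]
boxc1 [ 0.5951 -0.2451  0.06  ] depth [ 0.607 -0.249 -0.   ] scene px [337. 317.]
boxc2 [ 0.5792 -0.3616  0.06  ] depth [ 0.59  -0.372  0.002] scene px [302. 284.]
boxc3 [ 0.4572 -0.3433  0.06  ] depth [ 0.461 -0.353 -0.   ] scene px [356. 262.]
boxc4 [ 0.4742 -0.2251  0.06  ] depth [ 0.477 -0.227  0.016] scene px [392. 292.]
hub [0.5353 0.0964 0.1123] gap 0.0036
cup [0.6411 0.0827 0.1063] gap 0.005
bl [0.5467 0.1907 0.1012] gap 0.0031
br [0.5217 0.0023 0.096 ] gap 0.0009
bb [0.439  0.1097 0.0985] gap 0.0035
tip [ 0.4658 -0.2383  0.0988] gap 0.001
piv [ 0.5267 -0.2908  0.1179] gap 0.0003
```

View pics/c.png

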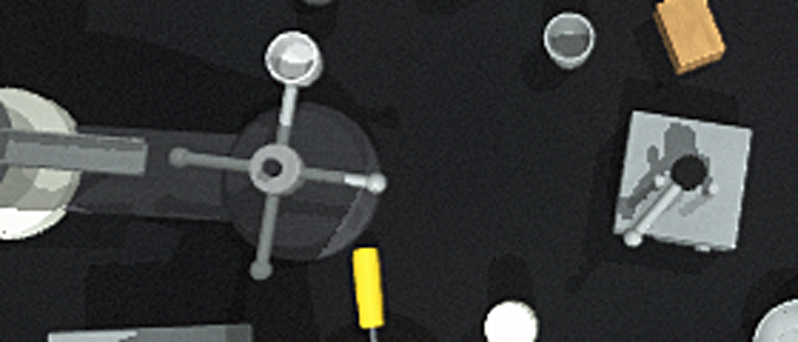

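The crop confirms it: the cup is at about -8° and the chute lies along about +86°. I'll turn the wheel CCW by about 94° by pushing the right-hand spoke. First I go above it with the gripper shut.

send_rows(
  plan=[
    [[1, 0, 0, 0.3, 0], [1, 0, 0, 0.3, 0], [1, 0.1, -0.2, 0.3, 0], [1, 0.2, -0.4, 0.3, 0], [1, 0.3, -0.6, 0.3, 0], [1, 0.4, -0.8, 0.3, 0], [1, 0.5, -1, 0.3, 0], [1, 0.5, -1, 0.3, 0], [1, 0.5, -1, 0.3, 0]],
  ],
  force=10,
)

```text
t: 0.85
tool_pos: [0.3361, 0.3493, 0.2618]
orientation: [0.633, 3.076, -0.001]
force: [-0.8, -1.0, 0.5]
opening: 0.0372
gripper_force: 0.0
```

send_rows(
  plan=[
    [[1, 0.1, -0.2, 0, 0], [1, 0.2, -0.4, 0, 0], [1, 0.3, -0.6, 0, 0], [1, 0.4, -0.8, 0, 0], [1, 0.5, -1, 0, 0], [1, 0.5, -1, 0, 0], [1, 0.5, -1, 0, 0]],
  ],
)

```text
t: 1.43
tool_pos: [0.4357, 0.1499, 0.2615]
orientation: [-0.633, -3.077, 0.001]
force: [0.8, 0.3, 0.0]
opening: 0.0007
gripper_force: 0.0
```

send_rows(
  plan=[
    [[1, 0.1, -0.2, 0, 0.08], [1, 0.2, -0.4, 0, 0.16], [1, 0.26, -0.55, 0, 0.25], [1, 0.26, -0.55, 0, 0.25], [1, 0.26, -0.55, 0, 0.25], [1, 0.26, -0.55, 0, 0.25]],
  ],
)

```text
t: 1.93
tool_pos: [0.4864, 0.0436, 0.2616]
orientation: [-0.221, -3.133, -0.001]
force: [-1.0, 0.5, -0.0]
opening: 0.0002
gripper_force: 0.0
```

Run:
```python
from h import *
s=telemetry.read_state();print(s['t'],s['tool_pos'],s['orientation'],s['force'],s['opening'],s['q'])
M=R.from_rotvec(s['orientation']).as_matrix();print('tool y dir',np.degrees(np.arctan2(M[1,1],M[0,1])),M[:,2])
r=shot('wrist');np.savez('w1.npz',*r);a=r[0].copy()
C=np.array([.535,.0955,.098]);b=np.radians(-98.1)
for q in (C,[.5352,.0955,.121],C+.095*np.array([np.cos(b),np.sin(b),0]),[.6412,.081,.112]):
    u=proj(q,*r[2:])[0]; cv2.circle(a,tuple(int(x) for x in u),2,(0,0,255),-1)
cv2.imwrite('pics/w1.png',cv2.resize(a,(800,600)))
```

```text
1.9333 [0.4863776  0.04364543 0.26158043] [-2.21365433e-01 -3.13280478e+00 -1.39058263e-03] [-0.95269502  0.47937867 -0.00363232] 0.00017766783410108302 [-1.63044514e-02 -1.91641633e-01  1.69596653e+00  9.39311017e-04
  1.63819470e+00 -1.44595153e+00]
tool y dir 81.91631911088345 [-9.11561667e-04  9.52166669e-04 -9.99999131e-01]
```

View pics/w1.png

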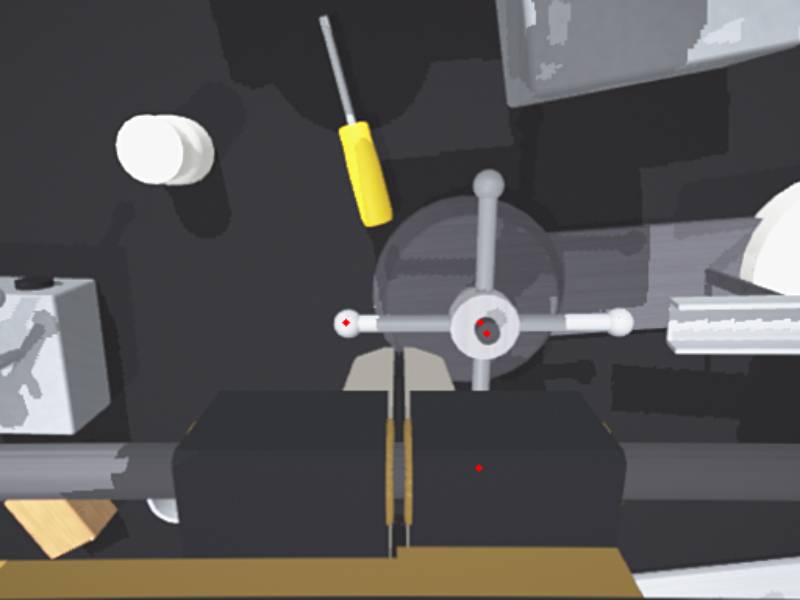

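The wrist view matches the predicted hub (483,325) and ball (347,322). To stay within the last joint's range, I'll turn the tool by -90° so that it pushes with its side, then go down.

send_rows(
  plan=[
    [[1, 0, 0, 0, -0.12], [1, 0, 0, 0, -0.24], [1, 0, 0, 0, -0.36], [1, 0, 0, 0, -0.48], [1, 0, 0, 0, -0.6], [1, 0, 0, 0, -0.72], [1, 0, 0, 0, -0.84], [1, 0, 0, 0, -0.96], [1, 0, 0, 0, -1], [1, 0, 0, 0, -1]],
  ],
)

```text
t: 2.82
tool_pos: [0.4862, 0.0442, 0.2621]
orientation: [-1.758, -2.604, -0.001]
force: [-0.2, 0.6, 0.3]
opening: 0.0005
gripper_force: 0.0
```

send_rows(
  plan=[
    [[1, -0.03, 0, 0, -0.12], [1, -0.03, 0, 0, -0.24], [1, -0.03, 0, 0, -0.36], [1, -0.03, 0, 0, -0.5], [1, -0.03, 0, -0.15, -0.5], [1, -0.03, 0, -0.3, -0.5], [1, -0.03, 0, -0.45, -0.5], [1, -0.03, 0, -0.6, -0.5], [1, -0.03, 0, -0.7, -0.5], [1, -0.03, 0, -0.8, -0.5], [1, -0.03, 0, -0.8, -0.5], [1, -0.03, 0, -0.8, -0.5]],
  ],
)

```text
t: 3.82
tool_pos: [0.4794, 0.0433, 0.1012]
orientation: [-2.367, -2.062, 0.003]
force: [-1.7, -0.6, -0.1]
opening: 0.0004
gripper_force: 0.0
```

Run:
```python
from h import *
s=telemetry.read_state();print(s['t'],s['tool_pos'],s['force'],s['q'][5])
M=R.from_rotvec(s['orientation']).as_matrix();print('tool y',np.degrees(np.arctan2(M[1,1],M[0,1])))
C=np.array([.535,.0955]);P0=np.array([.481,.042])
for lo,hi in((-98,-43),(-43,-4)):
    for b in np.arange(lo,hi+.1,5):
        t=np.radians(b);P=C+.06*np.array([np.cos(t),np.sin(t)])+.0235*np.array([np.sin(t),-np.cos(t)])
        print(b,((P-P0)/.2).round(2),round((b-lo)/60,2))
    P0=P
```

```text
3.8167 [0.47942107 0.04329904 0.10124993] [-1.66761013 -0.57885888 -0.08157744] 0.12067590809518192
tool y -7.873049970095454
-98.0 [ 0.11 -0.01] 0.0
-93.0 [ 0.14 -0.03] 0.08
-88.0 [ 0.16 -0.04] 0.17
-83.0 [ 0.19 -0.04] 0.25
-78.0 [ 0.22 -0.05] 0.33
-73.0 [ 0.25 -0.05] 0.42
-68.0 [ 0.27 -0.05] 0.5
-63.0 [ 0.3  -0.05] 0.58
-58.0 [ 0.33 -0.05] 0.67
-53.0 [ 0.36 -0.04] 0.75
-48.0 [ 0.38 -0.03] 0.83
-43.0 [ 0.41 -0.02] 0.92
-43.0 [0. 0.] 0.0
-38.0 [0.02 0.01] 0.08
-33.0 [0.05 0.03] 0.17
-28.0 [0.07 0.05] 0.25
-23.0 [0.09 0.07] 0.33
-18.0 [0.11 0.09] 0.42
-13.0 [0.13 0.11] 0.5
-8.0 [0.14 0.13] 0.58
```

send_rows(
  plan=[
    [[1, 0.06, 0, 0, 0], [1, 0.11, -0.01, 0, 0], [1, 0.14, -0.03, 0, 0.08], [1, 0.16, -0.04, 0, 0.17], [1, 0.19, -0.04, 0, 0.25], [1, 0.22, -0.05, 0, 0.33], [1, 0.25, -0.05, 0, 0.42], [1, 0.27, -0.05, 0, 0.5], [1, 0.3, -0.05, 0, 0.58], [1, 0.33, -0.05, 0, 0.67], [1, 0.36, -0.04, 0, 0.75], [1, 0.38, -0.03, 0, 0.83], [1, 0.41, -0.02, 0, 0.92], [1, 0.41, -0.02, 0, 0.92]],
  ],
)

```text
t: 4.98
tool_pos: [0.5648, 0.0391, 0.1046]
orientation: [1.137, 2.925, 0.002]
force: [0.1, -0.4, 1.2]
opening: 0.0007
gripper_force: 0.0
```

send_rows(
  plan=[
    [[1, 0.02, 0.01, 0, 0.08], [1, 0.05, 0.03, 0, 0.17], [1, 0.07, 0.05, 0, 0.25], [1, 0.09, 0.07, 0, 0.33], [1, 0.11, 0.09, 0, 0.42], [1, 0.13, 0.11, 0, 0.5], [1, 0.14, 0.13, 0, 0.58], [1, 0.14, 0.13, 0, 0.58], [1, 0.14, 0.13, 0, 0.58]],
  ],
)

```text
t: 5.73
tool_pos: [0.5912, 0.0646, 0.1032]
orientation: [0.225, 3.132, 0.0]
force: [-0.2, 0.5, 0.8]
opening: 0.0007
gripper_force: 0.0
```

Run:
```python
from h import *
s=telemetry.read_state();print(s['t'],s['tool_pos'],s['force'],s['q'])
r=shot('top');np.savez('t2.npz',*r)
cv2.imwrite('pics/t2.png',cv2.resize(r[0][120:240,0:240],(800,400),interpolation=cv2.INTER_CUBIC))
```

```text
5.7333 [0.59115523 0.06459751 0.10323251] [-0.15821555  0.47824954  0.81152484] [ 2.26450445e-02  1.80473607e-01  1.61589716e+00 -1.20897329e-05
  1.34366830e+00 -1.40452967e+00]
```

View pics/t2.png

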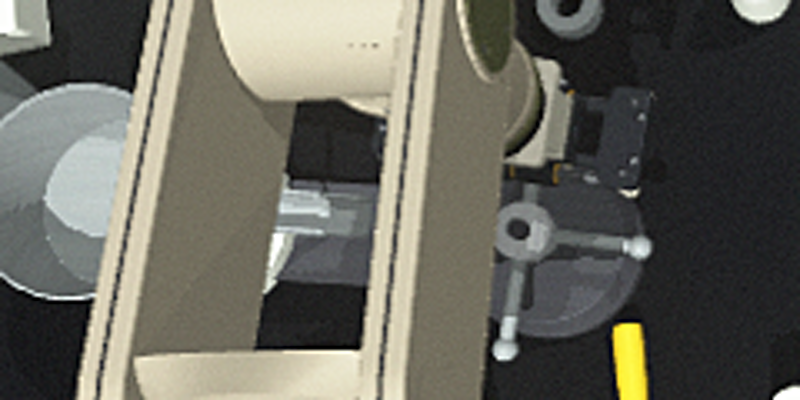

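The top view shows the ball on the right at (640,247), the one at the bottom at (505,350) and the hub stud at (521,230). I'll work out the wheel's angle from these.

Run:
```python
from h import *
z=np.load('t2.npz');r=[z[f'arr_{i}'] for i in range(5)]
for p,h in(((640,247),.098),((505,350),.098),((521,230),.121)):
    P=atz([(p[0]*.3,p[1]*.3+120)],h,*r[2:])[0];v=P[:2]-[.535,.0955];print(P,np.degrees(np.arctan2(v[1],v[0])))
```

```text
[0.52126225 0.00155843 0.098     ] -98.31980035410807
[0.43912245 0.10885341 0.098     ] 172.07109620485699
[0.53282312 0.09194001 0.121     ] -121.44509393364075
```

Run:
```python
from h import *
r=shot('scene');np.savez('s2.npz',*r)
cv2.imwrite('pics/s2.png',cv2.resize(r[0][190:384,230:490],(800,597),interpolation=cv2.INTER_CUBIC))
C=np.array([.535,.0955])
for a in(-8,82,86):
    t=np.radians(a);u=proj([*(C+.107*np.array([np.cos(t),np.sin(t)])),.112],*r[2:])[0];print(a,(u-[230,190])*800/260)
```

```text
-8 [195.50832255 214.00255669]
82 [396.64069131 236.84993563]
86 [403.27007905 232.26100146]
```

View pics/s2.png

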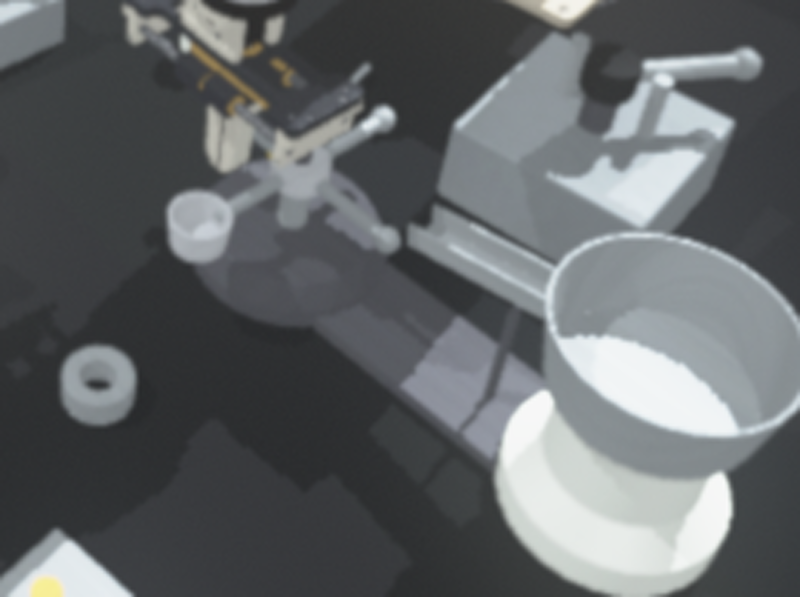

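The cup is still at (198,222), so the wheel hasn't moved. I need to find where the fingertips really are.

Run:
```python
from h import *
z=np.load('s2.npz');r=[z[f'arr_{i}'] for i in range(5)]
s=telemetry.read_state();print(s['tool_pos'],s['orientation'],s['opening'],s['force'])
M=R.from_rotvec(s['orientation']).as_matrix();t=np.array(s['tool_pos'])
for l in([0,0,.017],[0,.0175,.017],[0,-.0175,.017],[0,0,-.067],[0,.064,.017],[0,-.064,.017]): print(l,t+M@l,(proj(t+M@l,*r[2:])[0]-[230,190])*800/260)
print(viewer.calibration('wrist')['hand_eye'])
# depth-based points near the finger
for p in((230,160),(230,130),(215,165),(245,165),(290,152),(300,140),(330,135),(275,190),(250,195)):
    q=(p[0]*260/800+230,p[1]*260/800+190);print(p,atd([q],r[1],*r[2:])[0].round(3))
```

```text
[0.59076754 0.06421415 0.10268753] [ 2.25070033e-01  3.13270547e+00 -3.52340305e-06] 0.00030387335302161647 [ 0.5125257  -0.63374403  0.23119407]
[0, 0, 0.017] [0.59078131 0.06421312 0.08568754] [219.11157096 193.40281865]
[0, 0.0175, 0.017] [0.59328298 0.08153339 0.08568851] [233.78666651 206.46712317]
[0, -0.0175, 0.017] [0.58827964 0.04689285 0.08568656] [204.69376003 180.56786445]
[0, 0, -0.067] [0.59071325 0.0642182  0.16968751] [228.17441254 116.54218078]
[0, 0.064, 0.017] [0.59993028 0.12755581 0.08569112] [274.08656811 242.3451777 ]
[0, -0.064, 0.017] [0.58163234 0.00087043 0.08568395] [167.58149494 147.53136063]
[[ 1.73722214e-04  9.65425599e-01  2.60678696e-01  7.21958474e-02]
 [ 9.99999845e-01 -3.05775461e-04  4.66019177e-04  9.83681768e-05]
 [ 5.29615992e-04  2.60678574e-01 -9.65425502e-01 -1.82559280e-01]
 [ 0.00000000e+00  0.00000000e+00  0.00000000e+00  1.00000000e+00]]
(230, 160) [0.599 0.076 0.137]
(230, 130) [0.596 0.071 0.164]
(215, 165) [0.599 0.063 0.123]
(245, 165) [0.481 0.01  0.001]
(290, 152) [0.628 0.147 0.217]
(300, 140) [0.628 0.153 0.232]
(330, 135) [0.587 0.152 0.208]
(275, 190) [0.567 0.1   0.099]
(250, 195) [0.588 0.092 0.103]
```

The scene depth puts the real fingertips about 25–30 mm higher than claimed, so they passed over the spoke. I'll go back over it, then descend further.

send_rows(
  plan=[
    [[1, 0, 0, 0.15, 0], [1, -0.05, -0.01, 0.2, -0.11], [1, -0.11, -0.02, 0.2, -0.22], [1, -0.17, -0.03, 0.2, -0.33], [1, -0.23, -0.05, 0.2, -0.44], [1, -0.3, -0.06, 0.2, -0.55], [1, -0.36, -0.07, 0.2, -0.66], [1, -0.42, -0.08, 0.2, -0.77], [1, -0.48, -0.09, 0.2, -0.88], [1, -0.55, -0.11, 0.2, -1], [1, -0.55, -0.11, 0.2, -1]],
  ],
)

```text
t: 6.75
tool_pos: [0.4789, 0.0417, 0.142]
orientation: [-1.769, -2.596, 0.001]
force: [-0.4, -0.1, 0.1]
opening: 0.0006
gripper_force: 0.0
```

send_rows(
  plan=[
    [[1, 0, 0, 0, -0.11], [1, 0, 0, 0, -0.22], [1, 0, 0, 0, -0.33], [1, 0, 0, 0, -0.44], [1, 0, 0, 0, -0.5], [1, 0, 0, -0.1, -0.5], [1, 0, 0, -0.2, -0.5], [1, 0, 0, -0.3, -0.5], [1, 0, 0, -0.36, -0.5], [1, 0, 0, -0.36, -0.5], [1, 0, 0, -0.36, -0.5]],
  ],
)

```text
t: 7.67
tool_pos: [0.4804, 0.0422, 0.0698]
orientation: [-2.37, -2.061, 0.001]
force: [0.2, 0.5, 0.4]
opening: 0.0005
gripper_force: 0.0
```

Run:
```python
from h import *
s=telemetry.read_state();print(s['t'],s['tool_pos'],s['force'],s['opening'])
r=shot('scene');np.savez('s3.npz',*r)
w=shot('wrist')
a=cv2.resize(r[0][160:310,240:390],(400,400),interpolation=cv2.INTER_CUBIC);b=cv2.resize(w[0],(400,300))
c=np.zeros((400,800,3),np.uint8);c[:,:400]=a;c[:300,400:]=b
cv2.imwrite('pics/s3.png',c)
```

```text
7.6667 [0.48038108 0.04220443 0.06976374] [0.18205595 0.54240542 0.4473651 ] 0.0005071516728870285
```

View pics/s3.png

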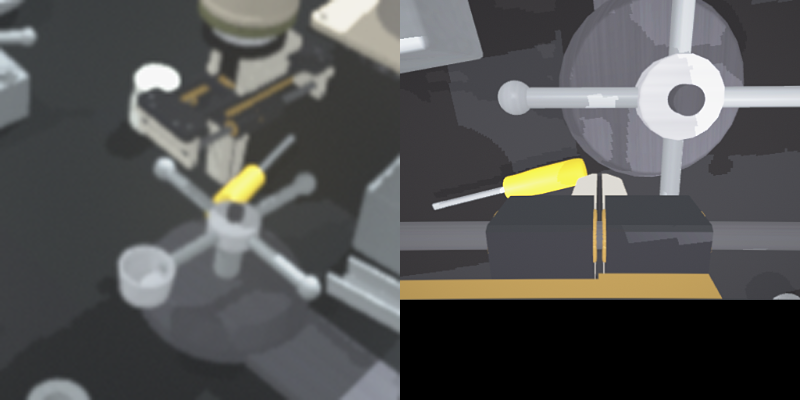

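The fingers stand on the -x side of the right-hand spoke (the spoke runs down at (670,190) in the wrist view). I'll repeat the arc lower down.

send_rows(
  plan=[
    [[1, 0.06, 0, 0, 0], [1, 0.11, -0.01, 0, 0], [1, 0.14, -0.03, 0, 0.08], [1, 0.16, -0.04, 0, 0.17], [1, 0.19, -0.04, 0, 0.25], [1, 0.22, -0.05, 0, 0.33], [1, 0.22, -0.05, 0, 0.33], [1, 0.22, -0.05, 0, 0.33]],
  ],
)

```text
t: 8.43
tool_pos: [0.5257, 0.0322, 0.0712]
orientation: [1.984, 2.434, 0.002]
force: [-0.4, 0.8, -0.1]
opening: 0.0003
gripper_force: 0.0
```

Run:
```python
from h import *
s=telemetry.read_state();print(s['t'],s['tool_pos'],s['force'],s['opening'])
r=shot('scene');w=shot('wrist');
a=cv2.resize(r[0][160:310,240:390],(400,400),interpolation=cv2.INTER_CUBIC);b=cv2.resize(w[0],(400,300))
c=np.zeros((400,800,3),np.uint8);c[:,:400]=a;c[:300,400:]=b
cv2.imwrite('pics/s4.png',c)
```

```text
8.4333 [0.5257039  0.032159   0.07122249] [-0.40112138  0.8102743  -0.13770027] 0.00025985013567118246
```

View pics/s4.png

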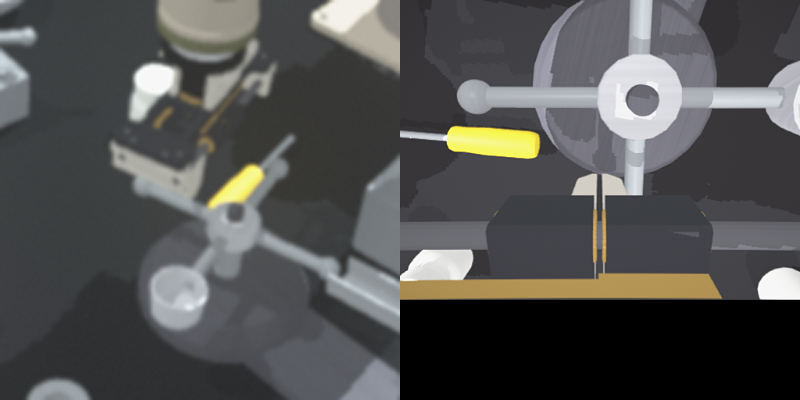

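The wheel is turning now (about 20° so far), so I continue.

send_rows(
  plan=[
    [[1, 0.03, 0, 0, 0.08], [1, 0.05, 0, 0, 0.17], [1, 0.08, 0, 0, 0.25], [1, 0.11, 0, 0, 0.33], [1, 0.14, 0.01, 0, 0.42], [1, 0.16, 0.02, 0, 0.5], [1, 0.19, 0.03, 0, 0.58], [1, 0.19, 0.03, 0, 0.58]],
  ],
)

```text
t: 9.2
tool_pos: [0.5631, 0.0385, 0.0703]
orientation: [1.158, 2.92, 0.0]
force: [0.3, 0.5, -0.2]
opening: 0.0006
gripper_force: 0.0
```

send_rows(
  plan=[
    [[1, 0.02, 0.01, 0, 0.08], [1, 0.05, 0.03, 0, 0.17], [1, 0.07, 0.05, 0, 0.25], [1, 0.09, 0.07, 0, 0.33], [1, 0.11, 0.09, 0, 0.42], [1, 0.13, 0.11, 0, 0.5], [1, 0.14, 0.12, 0, 0.55], [1, 0.14, 0.12, 0, 0.55], [1, 0.14, 0.12, 0, 0.55]],
  ],
)

```text
t: 9.95
tool_pos: [0.5905, 0.0623, 0.0701]
orientation: [0.292, 3.128, 0.0]
force: [0.2, -0.5, -0.7]
opening: 0.0004
gripper_force: 0.0
```

Run:
```python
from h import *
s=telemetry.read_state();print(s['t'],s['tool_pos'],s['force'],s['orientation'])
w=shot('wrist');np.savez('w5.npz',*w);t=shot('top');np.savez('t5.npz',*t);r=shot('scene');np.savez('s5.npz',*r)
c=np.zeros((600,800,3),np.uint8)
c[:400,:400]=cv2.resize(r[0][190:340,270:420],(400,400),interpolation=cv2.INTER_CUBIC)
c[:300,400:]=cv2.resize(w[0],(400,300))
c[300:,400:]=cv2.resize(t[0][130:250,60:220],(400,300),interpolation=cv2.INTER_CUBIC)
cv2.imwrite('pics/s5.png',c)
```

```text
9.95 [0.59048867 0.0623332  0.07010646] [ 0.2452609  -0.54473266 -0.6575031 ] [2.92002248e-01 3.12775096e+00 1.25286481e-04]
```

View pics/s5.png

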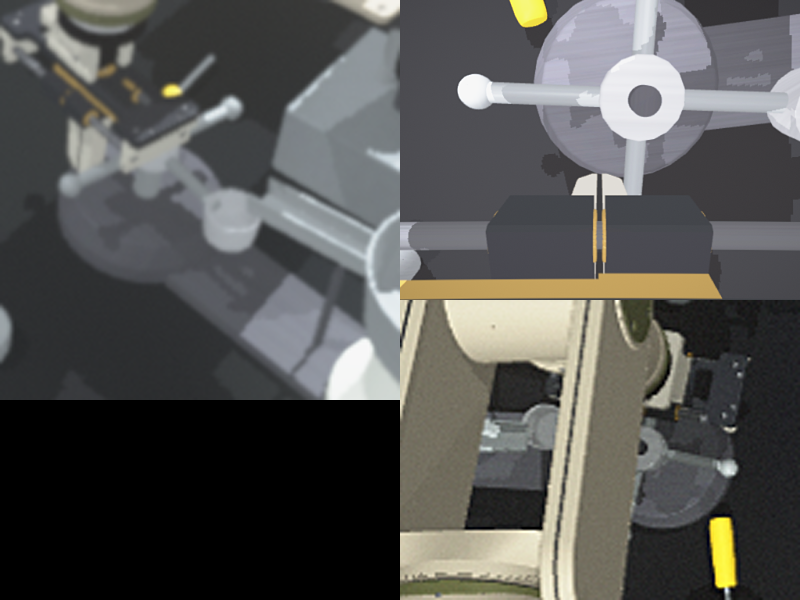

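The ball half a turn from the cup is at about (728,467) in the top inset and (475,90) in the wrist inset. The cup is at (545,425), almost at the lip.

Run:
```python
from h import *
def L(f): z=np.load(f);return [z[f'arr_{i}'] for i in range(5)]
C=np.array([.535,.0955]);ang=lambda P:np.degrees(np.arctan2(P[1]-C[1],P[0]-C[0]))
t=L('t5.npz');w=L('w5.npz')
P=atz([((728-400)/2.5+60,(467-300)/2.5+130)],.098,*t[2:])[0];print('top ball',P,ang(P)+180)
P=atz([(75*1.28,90*1.28)],.098,*w[2:])[0];H=atz([(245*1.28,100*1.28)],.121,*w[2:])[0];print('wrist ball',P,'hub',H,np.degrees(np.arctan2(*(H-P)[1::-1])))
P=atz([((545-400)/2.5+60,(425-300)/2.5+130)],.112,*t[2:])[0];print('top cup',P,ang(P))
# chute: walls in first top image by depth 0.125-0.17 between y .21..0.33
r=L('top.npz');v,u=np.mgrid[0:384,0:512];px=np.c_[u.ravel(),v.ravel()]
W=E=E if 0 else None
W=atd(px,r[1],*r[2:]);m=(W[:,2]>.115)&(W[:,2]<.17)&(W[:,1]>.20)&(W[:,1]<.30)&(abs(W[:,0]-.545)<.05)
W=W[m];print(len(W))
for a in np.arange(.2,.3,.012):
    q=W[(W[:,1]>=a)&(W[:,1]<a+.012)]
    if len(q): x=(q[:,0].min()+q[:,0].max())/2;print(round(a+.006,3),q[:,0].min().round(4),q[:,0].max().round(4),ang([x,a+.006]).round(1),len(q))
```

```text
top ball [0.51395527 0.00360207 0.098     ] 77.10160297828111
wrist ball [0.51278401 0.0032887  0.098     ] hub [0.53417307 0.09644611 0.121     ] 77.06893322545324
top cup [0.5595438  0.19891336 0.112     ] 76.64862946052043
472
0.206 0.5293 0.5596 85.1 8
0.218 0.5279 0.5602 85.8 61
0.23 0.5288 0.5605 85.9 64
0.242 0.5296 0.5606 86.1 62
0.254 0.5302 0.5625 85.9 67
0.266 0.5311 0.5624 86.1 59
0.278 0.532 0.5644 85.9 63
0.29 0.5323 0.5642 86.1 68
0.302 0.5334 0.5642 86.2 20
```

The cup is at 77.0° and the chute at 86.0°, so another 9° of push is needed.

send_rows(
  plan=[
    [[1, 0.01, 0.015, 0, 0.05], [1, 0.017, 0.03, 0, 0.1], [1, 0.022, 0.046, 0, 0.15], [1, 0.022, 0.046, 0, 0.15], [1, 0.022, 0.046, 0, 0.15], [1, 0.022, 0.046, 0, 0.15]],
  ],
)

```text
t: 10.6
tool_pos: [0.5949, 0.0714, 0.0699]
orientation: [-0.043, -3.141, -0.0]
force: [-0.4, 0.5, 0.0]
opening: 0.0003
gripper_force: 0.0
```

Run:
```python
from h import *
s=telemetry.read_state();print(s['t'],s['tool_pos'],s['force'],s['orientation'])
w=shot('wrist');np.savez('w6.npz',*w);t=shot('top');np.savez('t6.npz',*t)
c=np.zeros((600,800,3),np.uint8)
c[:,:400]=cv2.resize(w[0][60:240,40:160],(400,600),interpolation=cv2.INTER_CUBIC)
c[:300,400:]=cv2.resize(w[0],(400,300))
c[300:,400:]=cv2.resize(t[0][130:250,60:220],(400,300),interpolation=cv2.INTER_CUBIC)
cv2.imwrite('pics/s6.png',c)
```

```text
10.6 [0.59487012 0.07137623 0.0699156 ] [-0.38161453  0.46489298  0.03406342] [-4.28416873e-02 -3.14119120e+00 -1.62459755e-04]
```

View pics/s6.png

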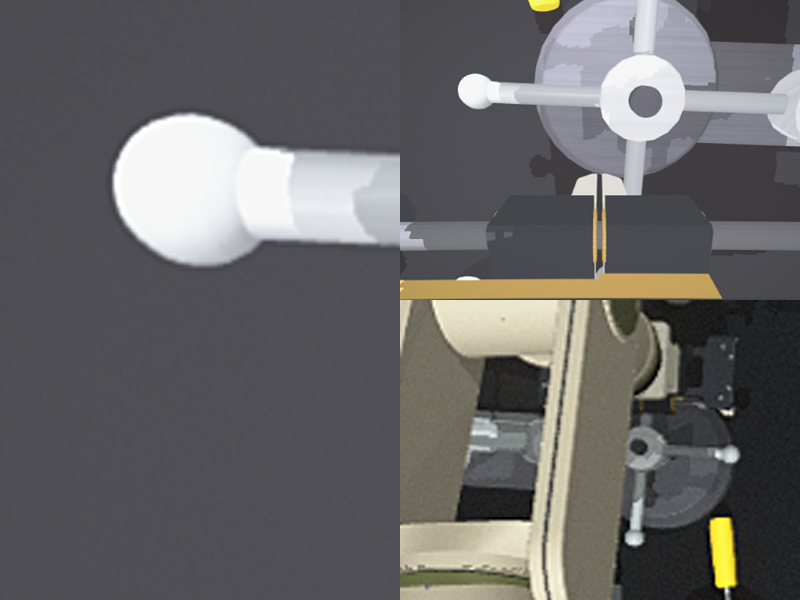

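The ball is at (190,190) in the enlarged wrist crop. In the top inset the balls are at (732,454) and (635,537).

Run:
```python
from h import *
def L(f): z=np.load(f);return [z[f'arr_{i}'] for i in range(5)]
C=np.array([.535,.0955]);ang=lambda P:np.degrees(np.arctan2(P[1]-C[1],P[0]-C[0]))
t=L('t6.npz');w=L('w6.npz')
for p,o in(((732,454),180),((635,537),-90)):
    P=atz([((p[0]-400)/2.5+60,(p[1]-300)/2.5+130)],.098,*t[2:])[0];print('top',P,ang(P)+o)
P=atz([(97,117)],.098,*w[2:])[0];H=atz([(245*1.28,100*1.28)],.121,*w[2:])[0];print('wrist',P,H,ang(P)+180,np.degrees(np.arctan2(*(H-P)[1::-1])))
# selector plan: finger path, CW side, tool y perpendicular to arm
V=np.array([.5275,-.2915])
for b in (139,145,150,155,160,165,170,175,180,185,190,195,200,205,208,212):
    q=np.radians(b);d=np.array([np.cos(q),np.sin(q)]);cw=np.array([d[1],-d[0]])
    print(b,(V+.056*d+.020*cw).round(4),(V+.056*d+.04*cw).round(4))
```

```text
top [ 5.28039314e-01 -4.97644869e-04  9.80000000e-02] 85.85280262998755
top [0.4396044  0.10214454 0.098     ] 86.01564243805439
wrist [0.52830142 0.00118479 0.098     ] [0.53387357 0.09611246 0.121     ] 85.93748743483896 86.64065759750426
139 [ 0.4984 -0.2397] [ 0.5115 -0.2246]
145 [ 0.4931 -0.243 ] [ 0.5046 -0.2266]
150 [ 0.489  -0.2462] [ 0.499  -0.2289]
155 [ 0.4852 -0.2497] [ 0.4937 -0.2316]
160 [ 0.4817 -0.2536] [ 0.4886 -0.2348]
165 [ 0.4786 -0.2577] [ 0.4838 -0.2384]
170 [ 0.4758 -0.2621] [ 0.4793 -0.2424]
175 [ 0.4735 -0.2667] [ 0.4752 -0.2468]
180 [ 0.4715 -0.2715] [ 0.4715 -0.2515]
185 [ 0.47   -0.2765] [ 0.4682 -0.2565]
190 [ 0.4689 -0.2815] [ 0.4654 -0.2618]
195 [ 0.4682 -0.2867] [ 0.4631 -0.2674]
200 [ 0.468  -0.2919] [ 0.4612 -0.2731]
205 [ 0.4683 -0.297 ] [ 0.4598 -0.2789]
208 [ 0.4687 -0.3001] [ 0.4593 -0.2825]
212 [ 0.4694 -0.3042] [ 0.4588 -0.2873]
```

The cup is at about 86° from both views, which is on the chute's line. I'll back off the spoke, rise and go over to the selector.

send_rows(
  plan=[
    [[1, 0, -0.03, 0, 0], [1, 0, -0.06, 0, 0], [1, 0, -0.06, 0, 0], [1, 0, -0.06, 0.15, 0], [1, 0, -0.06, 0.3, 0], [1, 0, -0.06, 0.45, 0], [1, 0, -0.06, 0.6, 0], [1, -0.05, -0.2, 0.6, -0.1], [1, -0.1, -0.4, 0.6, -0.2], [1, -0.15, -0.6, 0.6, -0.3], [1, -0.2, -0.8, 0.6, -0.4], [1, -0.25, -1, 0.6, -0.5], [1, -0.25, -1, 0.6, -0.5], [1, -0.25, -1, 0.6, -0.5]],
  ],
)

```text
t: 11.87
tool_pos: [0.5444, -0.131, 0.19]
orientation: [0.857, 3.022, -0.0]
force: [0.3, 0.4, 0.9]
opening: 0.0008
gripper_force: 0.0
```

send_rows(
  plan=[
    [[1, -0.05, -0.2, 0, -0.1], [1, -0.13, -0.44, 0, -0.15], [1, -0.13, -0.44, 0, -0.15], [1, -0.13, -0.44, -0.15, -0.15], [1, -0.13, -0.44, -0.3, -0.15], [1, -0.13, -0.44, -0.3, -0.15]],
  ],
)

```text
t: 12.37
tool_pos: [0.5158, -0.2139, 0.1236]
orientation: [-1.08, -2.94, -0.003]
force: [-1.4, 0.7, -2.4]
opening: 0.0005
gripper_force: 0.0
```

Run:
```python
from h import *
s=telemetry.read_state();print(s['t'],s['tool_pos'],s['force'],s['q'])
M=R.from_rotvec(s['orientation']).as_matrix();print('tool y',np.degrees(np.arctan2(M[1,1],M[0,1])))
r=shot('scene');np.savez('s7.npz',*r)
# lowest gripper points near the TCP in the scene depth
v,u=np.mgrid[0:384,0:512];W=atd(np.c_[u.ravel(),v.ravel()],r[1],*r[2:])
d=W-np.array(s['tool_pos']);m=(np.hypot(d[:,0],d[:,1])<.04)&(W[:,2]>.08)
print(m.sum(),np.sort(W[m][:,2])[:200:20].round(3),W[m][np.argsort(W[m][:,2])[:40:5]].round(3))
```

```text
12.3667 [ 0.51584801 -0.21389013  0.12358512] [-1.42658777  0.7432959  -2.43229072] [-4.85236499e-01  7.86883506e-02  1.68837077e+00  5.18782350e-04
  1.38395757e+00 -1.35220656e+00]
tool y 49.66847886284457
1676 [0.143 0.157 0.165 0.243 0.246 0.246 0.247 0.248 0.248 0.249] [[ 0.521 -0.219  0.143]
 [ 0.518 -0.199  0.149]
 [ 0.524 -0.2    0.152]
 [ 0.519 -0.221  0.155]
 [ 0.523 -0.201  0.157]
 [ 0.525 -0.196  0.158]
 [ 0.522 -0.218  0.161]
 [ 0.518 -0.199  0.163]]
```

The fingertip really stands about 13–15 mm above the TCP, so TCP at z = 0.07 is right here too. I go down and sweep the selector.

send_rows(
  plan=[
    [[1, 0, 0, -0.1, 0], [1, 0, 0, -0.2, 0], [1, 0, 0, -0.3, 0], [1, 0, 0, -0.3, 0], [1, 0, 0, -0.3, 0]],
  ],
)

```text
t: 12.83
tool_pos: [0.5193, -0.2157, 0.0708]
orientation: [-1.083, -2.948, -0.0]
force: [0.2, -0.2, 0.9]
opening: 0.0005
gripper_force: 0.0
```

Run:
```python
from h import *
s=telemetry.read_state();print(s['t'],s['tool_pos'],s['force'])
V=np.array([.5275,-.2915]);P0=np.array([s['tool_pos'][0],s['tool_pos'][1]])
for b in range(139,212,5):
    q=np.radians(b);d=np.array([np.cos(q),np.sin(q)]);cw=np.array([d[1],-d[0]])
    print(b,((V+.056*d+.020*cw-P0)/.2).round(2),round((b-139)*.7/60,2))
```

```text
12.8333 [ 0.51930978 -0.21571297  0.07076442] [ 0.23611591 -0.16698615  0.89833342]
139 [-0.1  -0.12] 0.0
144 [-0.13 -0.13] 0.06
149 [-0.15 -0.15] 0.12
154 [-0.17 -0.17] 0.17
159 [-0.18 -0.19] 0.23
164 [-0.2  -0.21] 0.29
169 [-0.21 -0.23] 0.35
174 [-0.23 -0.25] 0.41
179 [-0.24 -0.27] 0.47
184 [-0.25 -0.3 ] 0.52
189 [-0.25 -0.32] 0.58
194 [-0.25 -0.35] 0.64
199 [-0.26 -0.38] 0.7
204 [-0.26 -0.4 ] 0.76
209 [-0.25 -0.43] 0.82
```

send_rows(
  plan=[
    [[1, -0.05, -0.06, 0, 0], [1, -0.1, -0.12, 0, 0], [1, -0.13, -0.13, 0, 0.06], [1, -0.15, -0.15, 0, 0.12], [1, -0.17, -0.17, 0, 0.17], [1, -0.18, -0.19, 0, 0.23], [1, -0.2, -0.21, 0, 0.29], [1, -0.21, -0.23, 0, 0.35], [1, -0.23, -0.25, 0, 0.41], [1, -0.24, -0.27, 0, 0.47], [1, -0.25, -0.3, 0, 0.52], [1, -0.25, -0.32, 0, 0.58], [1, -0.25, -0.35, 0, 0.64], [1, -0.26, -0.38, 0, 0.7], [1, -0.26, -0.4, 0, 0.76], [1, -0.26, -0.4, 0, 0.76], [1, -0.26, -0.4, 0, 0.76]],
  ],
)

```text
t: 14.25
tool_pos: [0.4684, -0.2973, 0.0724]
orientation: [-0.139, 3.136, -0.003]
force: [-0.1, -0.3, 0.1]
opening: 0.0005
gripper_force: 0.0
```

```bash
cat > sel.py <<'E'
from h import *
s=telemetry.read_state();print(s['t'],s['tool_pos'],s['force'],s['q'][5])
V=np.array([.5275,-.2915]);v,u=np.mgrid[0:384,0:512];px=np.c_[u.ravel(),v.ravel()]
for n in('top','scene','wrist'):
    r=shot(n);W=atd(px,r[1],*r[2:]);d=W[:,:2]-V;rr=np.hypot(*d.T)
    m=(rr>.068)&(rr<.09)&(W[:,2]>.092)&(W[:,2]<.112)&(r[1].ravel()>0)
    a=np.degrees(np.arctan2(d[m,1],d[m,0]))%360
    h=np.histogram(a,bins=np.arange(100,300,6));print(n,m.sum(),[(int(e),int(c)) for c,e in zip(*h) if c])
E
python3 sel.py
```

```text
14.25 [ 0.46840885 -0.29727423  0.07238899] [-0.11602358 -0.28567953  0.10633726] -2.3175245156858173
top 0 []
scene 10 [(172, 3), (202, 1), (208, 6)]
wrist 1990 [(172, 174), (178, 220), (184, 131), (190, 220), (196, 78), (202, 752), (208, 415)]
```

The arm stands near 207° (value about 1.3). I'll nudge it slightly more towards the pin.

send_rows(
  plan=[
    [[1, 0.003, -0.008, 0, 0.03], [1, 0.006, -0.016, 0, 0.05], [1, 0.006, -0.016, 0, 0.05], [1, 0.006, -0.016, 0, 0.05], [1, 0.006, -0.016, 0, 0.05]],
  ],
)

```text
t: 14.82
tool_pos: [0.4683, -0.2997, 0.07]
orientation: [-0.223, 3.134, 0.0]
force: [-1.0, 0.7, 0.5]
opening: 0.0003
gripper_force: 0.3
```

send_rows(
  plan=[
    [[1, -0.02, 0.04, 0, 0], [1, -0.04, 0.08, 0, 0], [1, -0.04, 0.08, 0, 0], [1, -0.04, 0.08, 0.15, 0], [1, -0.04, 0.08, 0.3, 0], [1, -0.04, 0.08, 0.45, 0], [1, -0.04, 0.08, 0.6, 0], [1, -0.04, 0.08, 0.8, 0], [1, -0.04, 0.08, 0.8, 0], [1, -0.04, 0.08, 0.8, 0], [1, -0.04, 0.08, 0.8, 0]],
  ],
)

```text
t: 15.73
tool_pos: [0.4602, -0.2836, 0.2298]
orientation: [-0.224, 3.133, -0.0]
force: [-0.1, -0.1, 0.2]
opening: 0.0005
gripper_force: 0.0
```

```bash
python3 sel.py
python3 - <<'E'
from h import *
C=np.array([.535,.0955]);v,u=np.mgrid[0:384,0:512];px=np.c_[u.ravel(),v.ravel()]
for n in('top','scene','wrist'):
    r=shot(n);W=atd(px,r[1],*r[2:]);d=W[:,:2]-C;rr=np.hypot(*d.T)
    m=(rr>.085)&(rr<.105)&(W[:,2]>.09)&(W[:,2]<.115)&(r[1].ravel()>0)
    a=np.degrees(np.arctan2(d[m,1],d[m,0]));b=(a+45-86)%90-45
    for k in range(4):
        q=((a-86-90*k+180)%360-180);q=q[abs(q)<30]
        if len(q)>3: print(n,'spoke at chute+',90*k,'dev',np.median(q).round(1),len(q))
E
```

```text
15.7333 [ 0.46018739 -0.28357804  0.22976425] [-0.0924783  -0.13836903  0.16264751] -2.3607385481815393
top 0 []
scene 25 [(202, 18), (208, 6), (214, 1)]
wrist 322 [(202, 120), (208, 175), (214, 27)]
top spoke at chute+ 0 dev 4.1 46
top spoke at chute+ 90 dev 0.3 45
top spoke at chute+ 180 dev -0.1 42
top spoke at chute+ 270 dev -0.2 44
scene spoke at chute+ 0 dev 6.6 107
scene spoke at chute+ 90 dev -3.1 42
scene spoke at chute+ 180 dev 1.3 42
scene spoke at chute+ 270 dev 3.1 59
wrist spoke at chute+ 180 dev -0.4 110
```

```bash
python3 -c "
from plant import order;print(order.close_job())"
```

```text
the job is handed in; nothing more can be done
None
```

The job is handed in: the cup measured at about 86°, on the chute's centre line, and the selector at about 1.3 rad of 1.4 (estimated from depth images). The wheel was only pushed, the arm is clear of everything, and the hand-in call gave no verdict. The first push passed over the spoke without moving it, because the real fingertips sit about 30 mm higher than stated.

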